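# Fit the handle to the isolator switch and show it to the inspection camera

### The job

With the rotary switch still standing in its cradle, fit the bar handle fully down onto the switch's square shaft, the grip bar turned crosswise to the switch's length, and let go of it. Then take the switch by its body, lift it out of the cradle with the handle still on, and hold it up in front of the inspection camera: upright and level, its shaft-end face square to the lens, centred on the lens axis, 8 cm from the front of the lens. Finish while still holding it there; do not knock the camera, and leave the other things on the bench where they lie.

Things in the scene. Friction and masses are not known exactly. Their poses are not given: they have to be found in the camera images.
- cradle: fixed aluminium assembly cradle, base plate 160 x 84 x 10 mm (x, y, z), an end stop at each end (30 mm high over the bench), four corner lips at |x| 46 to 60 mm, inner faces at |y| 25 mm, 24 mm high over the bench; the long sides are open between the lips (|x| < 46 mm) for fingers. Origin: underside centre; x along its length, towards the switch's shaft end
- switch: rotary isolator switch, block 124 x 46 x 48 mm (x, y, z), 0.28 kg: three grey pole blocks, at the +x end a white drive block with an upright steel shaft. Stands in the cradle on the 10 mm plate (top 58 mm over the bench), axes as the cradle. Origin: underside centre. Grip it across its 46 mm width where the cradle's sides are open; good place x = -15 mm, clear of the handle
- shaft_foot (a point): point on the switch's top where the shaft's axis leaves it: switch frame (42, 0, 48) mm. The shaft is 13 mm square, flats along the switch's x and y, and stands 17 mm high, the top 3.5 mm tapered
- end_face (a point): centre of the switch's shaft-end face: switch frame (62, 0, 24) mm; axes as the switch. This face is to be shown to the camera
- handle: black bar handle, 0.05 kg, bore down on a 3 mm mat: hub 34 x 34 x 18 mm with a 16 mm square bore (flats along x, y; 18 mm deep), a 38 mm disc 4 mm thick on it, then a grip bar 14 mm thick (x), 60 mm long (y), from z = 22 to 52 mm. Origin: centre of the underside. Fitted, the origin is at shaft_foot, the underside on the switch's top; it drops on by its weight. It may stand in round_knob's place
- inspection_camera: fixed camera stand at the back of the bench: steel base plate 110 x 90 x 12 mm, 16 mm column at x = +30 mm to 282 mm high, with the camera head on the column. Origin: underside centre of the base; it looks along its -x, roughly to the robot
- focus (a point): point on the lens axis 80 mm in front of the lens's front, where the centre of the switch's end face must be held; 130 mm before the stand's origin. Axes as the stand: +x points back into the lens, z up
- cam_head (a joint): height setting of the camera head on its column, m; the lens axis is 170 mm + this value above the bench. Stiff; it stays where it is
- round_knob: round black knob, 38 mm across at the foot, 30 mm high, not used: leave it
- spudger: flat black pry tool 148 mm long, lying on the bench: leave it
- flush_cutter: flush cutters with blue handles, 159 mm long, lying on the bench: leave them
- pen_1: white pen with black cap, 135 mm long, lying on the bench: leave it
- ram_stick_0: memory module 133 x 32 x 8 mm lying on the bench: leave it
- tape_1: small roll of black tape, 58 mm across, 19 mm high: leave it
Things that resemble listed ones, but are neither listed nor needed, are in the scene too. Leave any orange look-alike of the handle alone.

How it is judged:
By the outcome, as a careful person would: the job done as asked, in the order asked, and still so for the second after the job is handed in, while the arm keeps its last pose, push and grip.
It also fails if it takes over 61 s, if anything falls off the work surface, if the arm or the gripper's body presses on something with over 40 N, if the wrist force passes 120 N, or if a joint passes its speed limit or range.

### The arm

A 6-joint arm with a two-finger parallel gripper is mounted at the origin on a cart in front of the work surface, level with it; the furniture and walls round the work are solid. World frame = base frame: x ahead of the robot, y to its left, z up, the work surface at z = 0. Lengths are in mm, angles in rad, forces in N, time in s.
With the tool pointing down it reaches from about 275 to 1000 mm from the base axis. Payload 8.4 kg.
Tool frame: the origin (TCP) lies on the centre line of the jaws, within the pads' length; the fingertips stand r.tip_reach ahead of it and the grasp point (between the pads) lies 11 mm behind it (r.tip_reach is the distance from the TCP to the fingertips, in mm); z points along the fingers, y is the line along which they close (so a half turn about z gives the same grasp; the last joint's range is limited). The gripper opens to 85 mm and grips with 20 to 120 N. Pads are 22 mm wide; open, the fingers measure 114 mm over their backs; the gripper's body (76 mm by 85 mm) begins 54 mm behind the grasp point. The pads swing forward as they close: fully open they stand 13 mm farther back than shut.
Start: joints at [-1.317, 0.353, 1.633, -0, 1.155, -0.002], TCP at [158.135, -604.666, 217.781] pointing down, gripper open.
Joint ranges: [-2.63, 2.63], [-0.92, 2.1], [0.06, 2.66], [-1.3, 4.44], [0, 2.69], [-3.02, 3.02]. Speed limits (rad/s): [2.22, 2.22, 2.79, 3.14, 3.14, 3.14].

### API

Orientations are given as [roll, pitch, yaw] about the fixed x, y, z axes, in that order (R = Rz(yaw) Ry(pitch) Rx(roll)).
In Python, from rig import r gives the robot as it stands.
- The arm moves only by the tool carry_out, never from a script. Its argument "targets" is a list of rows, each an object with "dp": the shift along the tool's x, y, z in mm, a list of three; "yaw": the turn about the tool's z in degrees. A call has 1 to 12 rows; each row is the pose to reach, as a shift and turn from the pose commanded when the call began, along the tool's axes at that moment; what a row does not reach only later rows make up. A row lasts 1/8 s, in which the tool goes at most 62.5 mm and 10.7 degrees, less where a joint would pass 70% of its speed; a pose out of reach is approached as far as the arm can. A call with a gripper value outside its range is refused whole. "fingers" is the opening, from -1 (shut) to 1 (fully open), so that 0 is half open, set as the call begins (left out, the last holds). The fingers move at their own pace and stop on an object; "grip_force" is the grip in N (left out, the last holds). Time passes only in rows, so rows that repeat a pose let the fingers close. It gives the time, the measured TCP pose, the force, the opening and the grip force at its end, in the units of the state.
- r.sense(): the state, without advancing time (a new reading comes with each control period).
- r.grab_frame(name): name is "side" or "top"; returns the picture (420x560x3 uint8, red, green, blue); there is no depth.
- r.get_calibration(name): a dict with "fx", "fy", "cx", "cy" (pixels), "rvec" (rotation vector, rad) and "tvec" (3), from world to camera coordinates, as OpenCV has them. Camera axes: x right, y down, z forward; pixel columns grow to the right and rows downward; lengths in mm; the calibration is good to about 2 mm. A picture is of the moment at which its call begins. get_calibration takes no time and is no camera call.
- r.sign_off(): hands the job in; it is judged then, once.
The state is a dict: "clock": time; "qpos": joint angles; "qvel": joint speeds; "joint_efforts": joint torques, N m; "eef_pos": TCP position; "tcp_rot": TCP orientation; "contact_force": force on the tool from outside, world axes, zero at the start; "wrist_torque": the same for the moment, N m; "opening": opening from 0.0 (shut) to 1.0 (fully open); "grasp_force": force on a finger pad.
Only numpy, scipy, OpenCV 4.12 (cv2) and the standard library are available. Lean on these libraries where they do the work, as an engineer would, in place of code of your own. Each camera call takes 0.05 s, during which the arm holds its last target. There are 200 camera calls.

## Working session

There is one attempt and no reset: what is moved stays moved. The work goes in short steps, Python scripts to look and compute and a tool call to move; the robot and the scene stay as the last step left them, time stands still between calls to the robot, and variables do not carry over. Pictures are saved under pics/ and viewed, at most 10 in all, crops included, and the job is handed in when it is done.

Besides the shell and the picture viewer there is one more tool, called in YAML: its name, and indented under it one key for each argument. carry_out: Moves the arm, as the interface text tells. Its arguments: {"type":"object","properties":{"targets":{"type":"array","items":{"type":"object","properties":{"dp":{"type":"array","items":{"type":"number"}},"yaw":{"type":"number"}}}},"fingers":{"type":"number"},"grip_force":{"type":"number"}},"required":["targets"]}

```bash
mkdir -p pics; cat > h.py <<'E'
import numpy as np, cv2
from rig import r
def cal(n):
    c=r.get_calibration(n); K=np.array([[c["fx"],0,c["cx"]],[0,c["fy"],c["cy"]],[0,0,1.]])
    return K,np.array(c["rvec"],float).ravel(),np.array(c["tvec"],float).ravel()
def ray(n,uv):
    K,rv,t=cal(n); R=cv2.Rodrigues(rv)[0]; d=R.T@np.linalg.inv(K)@np.array([uv[0],uv[1],1.]); return -R.T@t,d
def onz(n,uv,z):
    o,d=ray(n,uv); return o+d*(z-o[2])/d[2]
def proj(n,p):
    K,rv,t=cal(n); return cv2.projectPoints(np.array(p,float).reshape(-1,1,3),rv,t,K,None)[0].reshape(-1,2)
def two(a,b):
    (o1,d1),(o2,d2)=ray("side",a),ray("top",b); A=np.stack([d1,-d2],1); s=np.linalg.lstsq(A,o2-o1,rcond=None)[0]
    p,q=o1+s[0]*d1,o2+s[1]*d2; return (p+q)/2,np.linalg.norm(p-q)
def shot(n,f):
    im=r.grab_frame(n); cv2.imwrite("pics/"+f,im[:,:,::-1]); return im
E
python3 - <<'E'
from h import *
for n in("top","side"):
    shot(n,n+"0.png"); print(n,ray(n,(280,210)),cal(n)[0][0,0])
s=r.sense();print(s,r.tip_reach)
E
```

```text
top (array([ 320.73867174,  152.43700141, 1568.12286668]), array([ 0.17770893, -0.00547717, -0.98408583])) 542.245702294816
side (array([ 324.89336845, -571.31888918, 1239.55029892]), array([ 0.17984429,  0.53453356, -0.82583961])) 528.9486925225762
{'clock': 0.1, 'qpos': array([-1.31739755e+00,  3.53561187e-01,  1.63405217e+00, -7.31116054e-06,
        1.15520066e+00, -2.40388089e-03]), 'qvel': array([ 0.00184488, -0.00109231, -0.00073731, -0.00080453, -0.00045606,
        0.00079313]), 'joint_efforts': array([-3.06544152e-04, -6.06356549e+01, -3.42819929e+01,  9.49491323e-06,
        4.05320461e-03,  5.44492707e-06]), 'eef_pos': array([ 158.02418665, -604.23952645,  217.15107215]), 'tcp_rot': array([-3.14037128e+00,  3.74917493e-06,  2.55805620e-01]), 'contact_force': array([-0.04704493,  0.66501641,  0.27368361]), 'wrist_torque': array([-0.03617272, -0.01041829,  0.01359824]), 'grasp_force': 0.0, 'opening': 0.9956323482769915} 8.0
```

View pics/top0.png

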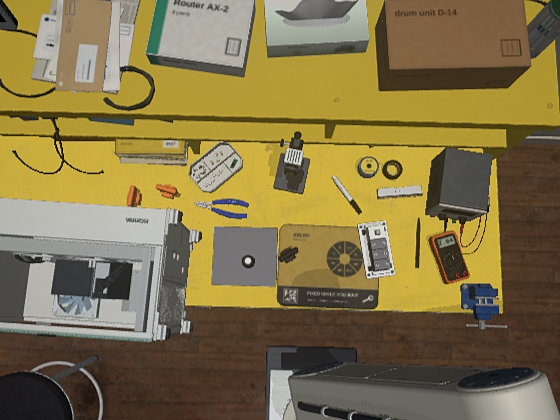

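View pics/side0.png

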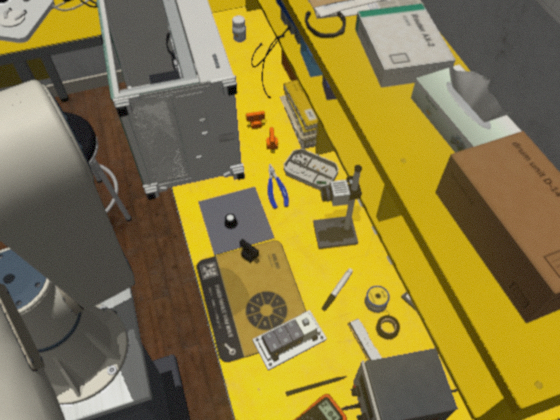

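The top view shows the cradle and switch at (378,248), the camera stand at (292,165), the flush cutter at (222,208) and the pen at (346,195).

These could be taken for the handle:
- black bar on the brown mat, top (288,254), side (249,250)
- round black knob on the grey mat, top (248,261)
- orange look-alikes, top (134,196) and (168,190)

By the description I choose the black bar at (288,254). I'll check it in a close crop.

```bash
python3 - <<'E'
from h import *
t=cv2.imread("pics/top0.png");s=cv2.imread("pics/side0.png")
R=lambda a,k:cv2.resize(a,None,fx=k,fy=k,interpolation=cv2.INTER_CUBIC)
a=R(t[238:270,270:308],8);a2=R(t[215:285,352:402],8)[:, :]
b=R(s[232:268,232:268],8);b2=R(s[305:375,245:335],5)
C=np.zeros((600,800,3),np.uint8)
for im,y,x in((a,0,0),(a2[:560],0,400),(b,260,0)):
    C[y:y+im.shape[0],x:x+im.shape[1]]=im[:600-y,:800-x]
cv2.imwrite("pics/c1.png",C)
D=np.zeros((600,800,3),np.uint8)
D[:350,:450]=b2; x=R(t[128:198,268:318],5); D[:350,500:750]=x; x=R(s[160:255,310:370],2.6);D[352:352+x.shape[0],:x.shape[1]]=x[:248]
cv2.imwrite("pics/c2.png",D)
E
```

```text
(no output)
```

View pics/c1.png

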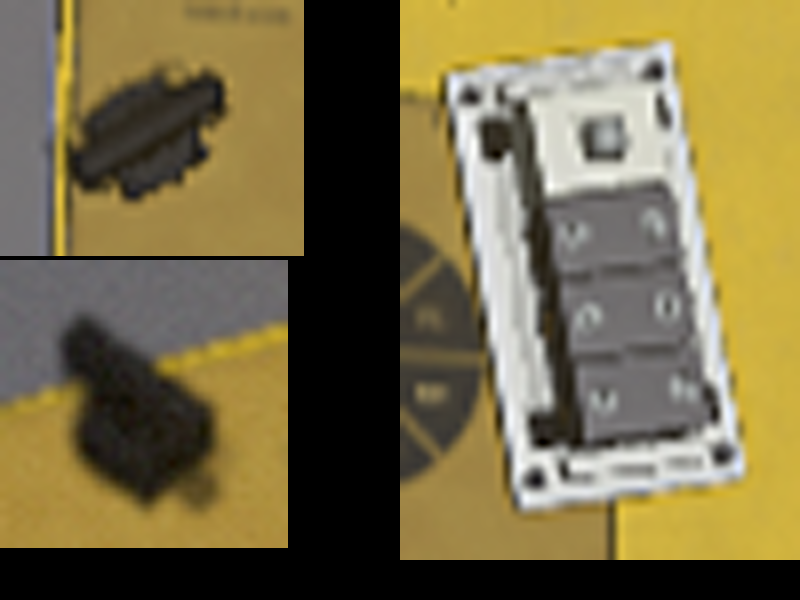

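View pics/c2.png

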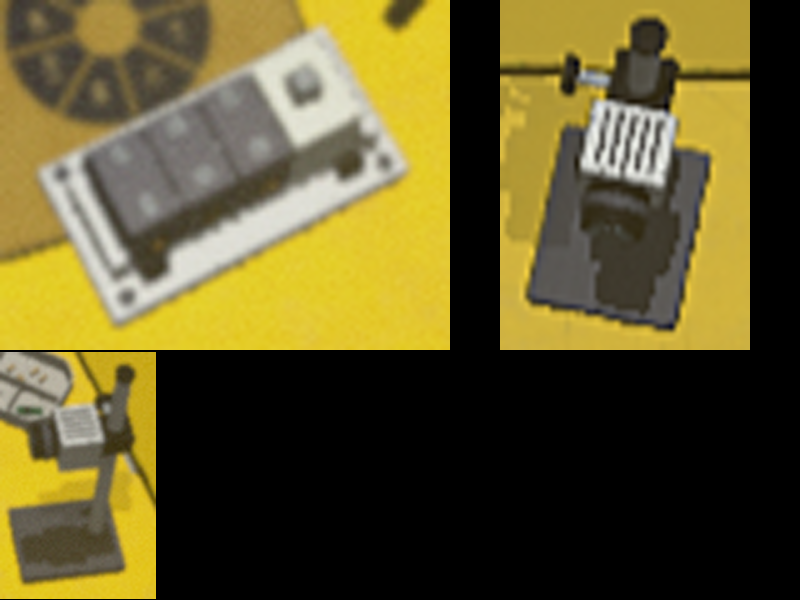

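The crop confirms the black bar with disc and square hub, so this is the handle. It also shows the switch shaft at about top (377,231). Next I'll measure everything.

```bash
python3 - <<'E'
from h import *
np.set_printoptions(precision=1,suppress=True)
def px(pts,x0,y0,k,ox=0,oy=0): return [((x-ox+.5)/k-.5+x0,(y-oy+.5)/k-.5+y0) for x,y in pts]
def quad(n,q,z,name):
    P=np.array([onz(n,p,z) for p in q]); e=[np.linalg.norm(P[i]-P[(i+1)%4]) for i in range(4)]
    d=P[0]-P[3]+P[1]-P[2]; print(name,n,"c",P.mean(0),"edges",np.array(e),"dir",np.degrees(np.arctan2(d[1],d[0])))
quad("top",px([(448,72),(672,42),(745,472),(520,508)],352,215,8,400),10,"cradle")
quad("side",px([(323,25),(408,168),(118,325),(38,172)],245,305,5),10,"cradle")
quad("top",px([(565,125),(712,152),(675,328),(528,300)],268,128,5,500),12,"stand")
quad("side",px([(108,500),(126,568),(22,582),(9,510)],310,160,2.6,0,352),12,"stand")
# shaft top
a=px([(305,79)],245,305,5)[0]; b=px([(605,130)],352,215,8,400)[0]
print("shaft",two(a,b),onz("side",a,75),onz("top",b,75))
# handle masks
for n,(x0,y0,x1,y1) in(("top",(276,240,304,268)),("side",(236,236,264,268))):
    im=cv2.imread(f"pics/{n}0.png").astype(int)[y0:y1,x0:x1]; m=(im.max(2)<70).astype(np.uint8)
    nn,l,st,ce=cv2.connectedComponentsWithStats(m); i=1+st[1:,4].argmax(); print(n,st[i],ce[i]+[x0,y0])
# handle bar ends, top z=55
q=px([(88,165),(210,88)],270,238,8); P=[onz("top",p,55) for p in q]; print("bar top view",P)
q=px([(80,328),(135,378)],232,232,8,0,260);print(q)
E
```

```text
cradle top c [ 496.9 -136.5   10. ] edges [ 82.8 157.4  82.1 159.2] dir 9.269162470066354
cradle side c [ 494.4 -138.6   10. ] edges [ 83.6 158.3  83.9 159. ] dir 9.94713214640443
stand top c [714.4 112.4  12. ] edges [ 88.8 109.2  87.9 108.7] dir -10.291719835506592
stand side c [712.3 106.9  12. ] edges [ 85.6 109.9  89.2 107.5] dir -10.759709203921165
shaft (array([ 538.7, -129.1,   67.3]), np.float64(2.937972903157224)) [ 535.8 -132.    75. ] [ 539.1 -127.8   75. ]
top [  3   7  19  16 190] [288.  254.6]
side [  4   3  19  23 252] [248.1 250.9]
bar top view [array([457.4, 138.9,  55. ]), array([485.5,  96.9,  55. ])]
[(241.5625, 240.0625), (248.4375, 246.3125)]
```

```bash
python3 - <<'E'
from h import *
t=cv2.imread("pics/top0.png");s=cv2.imread("pics/side0.png")
C=np.zeros((600,800,3),np.uint8)
def put(im,x0,y0,w,h,k,X,Y):
    C[Y:Y+h*k,X:X+w*k]=cv2.resize(im[y0:y0+h,x0:x0+w],None,fx=k,fy=k,interpolation=cv2.INTER_CUBIC)
put(t,275,128,36,40,10,0,0); put(s,316,160,50,50,8,380,0)
c=np.clip(C[:400].astype(float)*1.8,0,255);C[:400]=c
put(t,274,240,28,28,7,0,402); put(s,236,236,28,28,7,200,402); put(s,296,310,24,24,8,400,402);put(t,364,220,24,24,8,600,402)
C[402:,:396]=np.clip(C[402:,:396].astype(float)*3,0,255)
cv2.imwrite("pics/c3.png",C)
E
```

```text
(no output)
```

View pics/c3.png

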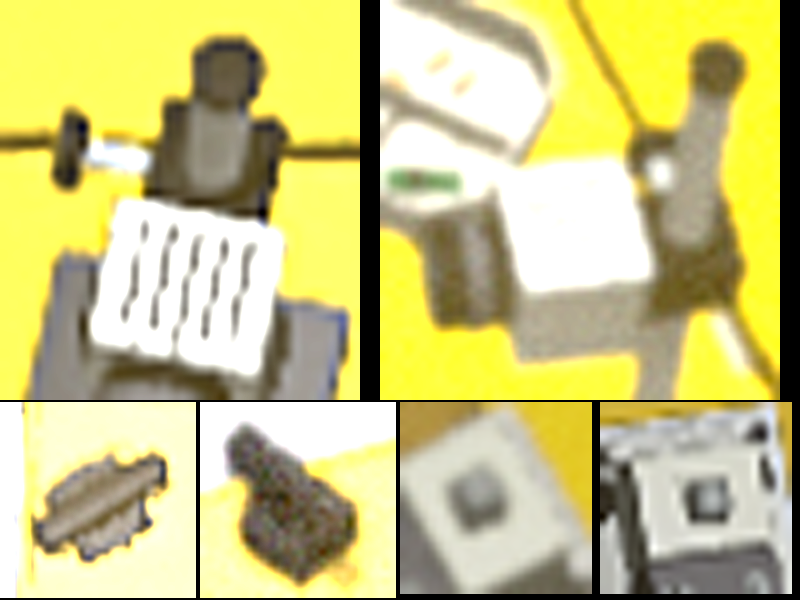

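```bash
cat >> h.py <<'E'
def go(p,yawdeg):
    s=r.sense(); R=cv2.Rodrigues(np.array([0,0,s["tcp_rot"][2]]))[0]@np.diag([1,-1,-1.])
    dy=(yawdeg-np.degrees(s["tcp_rot"][2])+180)%360-180
    print("t",round(s["clock"],2),"dp",np.round(R.T@(np.array(p)-s["eef_pos"]),1),"yaw",round(-dy,2))
E
python3 - <<'E'
from h import *
go((470.2,116,130),122)
# lens: plane through stand axis
c=np.array([713.4,109.6,0]);y=np.radians(-10.4);ax=np.array([np.cos(y),np.sin(y),0]);n=np.array([-ax[1],ax[0],0])
f=c-50*ax; print("lens plan",f,"focus",c-130*ax)
def px(pts,x0,y0,k,ox=0,oy=0): return [((x-ox+.5)/k-.5+x0,(y-oy+.5)/k-.5+y0) for x,y in pts]
S=px([(500,175),(630,160),(652,280),(520,292),(522,362),(650,345),(432,272)],316,160,8,380)
T=px([(118,200),(283,228),(255,375),(92,345)],275,128,10)
# head top corners: side order: frontleft,backleft,backright,frontright ; top order: BL,BR,FR,FL
for a,b in((0,3),(1,0),(2,1),(3,2)): print("head",two(S[a],T[b]))
for z in(150,160,170,180,190,200,210,220,230):
    print(z,proj("side",f+[0,0,z]),proj("top",f+[0,0,z]))
print("side lens front centre approx",S[6],"boxbottom",S[4],S[5])
E
```

```text
t 0.1 dp [ 484.3 -617.8   87.2] yaw -107.34
lens plan [664.22142646 118.62595726   0.        ] focus [585.53570879 133.06748888   0.        ]
head (array([693.94422866, 138.33944701, 206.47789952]), np.float64(1.5509852022794213))
head (array([734.3369389 , 132.42098467, 204.34789153]), np.float64(2.68157973059036))
head (array([726.24176259,  89.45261859, 202.21825297]), np.float64(1.956594350621216))
head (array([685.61212752,  96.09995395, 205.19274537]), np.float64(2.078085564290727))
150 [[320.40158074 204.0917841 ]] [[290.49509923 178.25053858]]
160 [[320.65434688 201.79868927]] [[290.60506908 177.36886531]]
170 [[320.91027835 199.47687851]] [[290.7165471 176.4751005]]
180 [[321.169435   197.12580902]] [[290.82956451 175.5689937 ]]
190 [[321.43187816 194.74492423]] [[290.94415344 174.65028747]]
200 [[321.69767076 192.33365336]] [[291.06034688 173.71871719]]
210 [[321.96687733 189.89141098]] [[291.17817877 172.77401076]]
220 [[322.23956406 187.4175965 ]] [[291.29768402 171.81588835]]
230 [[322.51579889 184.91159372]] [[291.41889852 170.84406215]]
side lens front centre approx (322.0625, 193.5625) boxbottom (333.3125, 204.8125) (349.3125, 202.6875)
```

carry_out:
  targets:
    - {"dp": [40,-51,7],"yaw": -9}
    - {"dp": [80,-103,15],"yaw": -18}
    - {"dp": [121,-154,22],"yaw": -27}
    - {"dp": [161,-206,29],"yaw": -36}
    - {"dp": [202,-257,36],"yaw": -45}
    - {"dp": [242,-309,44],"yaw": -54}
    - {"dp": [282,-360,51],"yaw": -63}
    - {"dp": [323,-412,58],"yaw": -72}
    - {"dp": [363,-463,65],"yaw": -81}
    - {"dp": [404,-515,73],"yaw": -90}
    - {"dp": [444,-566,80],"yaw": -99}
    - {"dp": [484,-618,87],"yaw": -107.3}
  fingers: 0.3

```text
clock: 1.6
eef_pos: [455.0, 81.5, 134.8]
tcp_rot: [3.141, 0.0, 2.134]
contact_force: [0.7, -0.6, -0.7]
opening: 0.65
grasp_force: 0.0
```

```bash
python3 - <<'E'
from h import *
go((470.2,116,130),122);s=r.sense();print(s["eef_pos"],s["tcp_rot"],s["opening"])
E
```

```text
t 1.6 dp [21.1 31.3  4.8] yaw 0.27
[454.95672836  81.45296668 134.82921585] [3.14142095e+00 2.51240692e-04 2.13394151e+00] 0.6497696815231149
```

carry_out:
  targets:
    - {"dp": [0,0,0]}
    - {"dp": [0,0,0]}
    - {"dp": [0,0,0]}

```text
schema error: expected keys dp, yaw
```

```bash
python3 - <<'E'
from h import *
go((470.2,116,130),122)
R=lambda a,k:cv2.resize(a,None,fx=k,fy=k,interpolation=cv2.INTER_CUBIC)
t=shot("top","t1.png")[:,:,::-1];s=shot("side","s1.png")[:,:,::-1]
C=np.hstack([R(t[225:285,255:325],5)[:300,:350],R(s[210:285,210:290],5)[:300,:400]])
cv2.imwrite("pics/c4.png",np.clip(C*1.6,0,255))
E
```

```text
t 1.6 dp [21.1 31.3  4.8] yaw 0.27[ WARN:0@2.003] global loadsave.cpp:1063 imwrite_ Unsupported depth image for selected encoder is fallbacked to CV_8U.
```

View pics/c4.png

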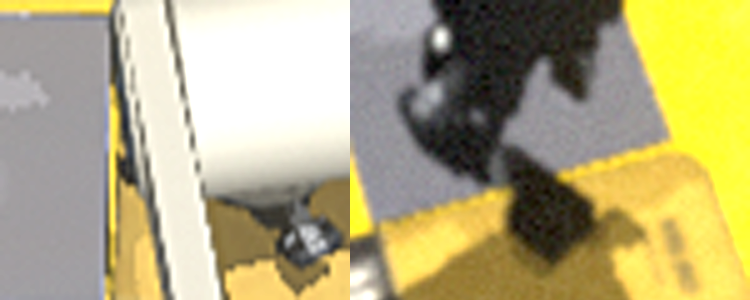

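The top view is now blocked by the arm. The side view shows the handle at about (252,251), just below the fingers.

carry_out:
  targets:
    - {"dp": [0,0,0],"yaw": 0}
    - {"dp": [0,0,0],"yaw": 0}
    - {"dp": [0,0,0],"yaw": 0}

```text
clock: 2.08
eef_pos: [454.2, 78.2, 135.2]
tcp_rot: [3.142, 0.0, 2.126]
contact_force: [0.3, -0.2, -0.6]
opening: 0.648
grasp_force: 0.0
```

```bash
python3 - <<'E'
from h import *
go((470.2,116,38),122)
E
```

```text
t 2.08 dp [23.7 33.5 97.2] yaw -0.17
```

carry_out:
  targets:
    - {"dp": [23.7,33.5,5],"yaw": 0}
    - {"dp": [23.7,33.5,5],"yaw": 0}
    - {"dp": [23.7,33.5,25],"yaw": 0}
    - {"dp": [23.7,33.5,45],"yaw": 0}
    - {"dp": [23.7,33.5,65],"yaw": 0}
    - {"dp": [23.7,33.5,82],"yaw": 0}
    - {"dp": [23.7,33.5,92],"yaw": 0}
    - {"dp": [23.7,33.5,97],"yaw": 0}
    - {"dp": [23.7,33.5,97],"yaw": 0}

```text
clock: 3.2
eef_pos: [470.4, 116.9, 38.2]
tcp_rot: [-3.141, -0.0, 2.128]
contact_force: [0.2, 0.5, 0.1]
opening: 0.648
grasp_force: 0.0
```

carry_out:
  targets:
    - {"dp": [0,0,0],"yaw": 0}
    - {"dp": [0,0,0],"yaw": 0}
    - {"dp": [0,0,0],"yaw": 0}
    - {"dp": [0,0,0],"yaw": 0}
    - {"dp": [0,0,0],"yaw": 0}
    - {"dp": [0,0,0],"yaw": 0}
  fingers: -1
  grip_force: 30

```text
clock: 3.95
eef_pos: [470.6, 117.2, 38.5]
tcp_rot: [3.141, 0.0, 2.129]
contact_force: [-1.4, -0.9, 6.7]
opening: 0.146
grasp_force: 29.5
```

```bash
python3 - <<'E'
from h import *
go((537.5,-130,130),99.5);s=r.sense();print(s["eef_pos"],s["opening"]*85,s["grasp_force"])
E
```

```text
t 3.95 dp [-245.1  -74.1  -91.5] yaw 22.46
[470.60215185 117.20472565  38.46843061] 12.391645512286306 29.549377262592316
```

carry_out:
  targets:
    - {"dp": [0,0,-15],"yaw": 0}
    - {"dp": [0,0,-40],"yaw": 0}
    - {"dp": [0,0,-70],"yaw": 0}
    - {"dp": [-30,-9,-91],"yaw": 3}
    - {"dp": [-70,-21,-91],"yaw": 7}
    - {"dp": [-115,-35,-91],"yaw": 11}
    - {"dp": [-160,-48,-91],"yaw": 15}
    - {"dp": [-200,-60,-91],"yaw": 19}
    - {"dp": [-230,-70,-91],"yaw": 22.5}
    - {"dp": [-245,-74,-91],"yaw": 22.5}
    - {"dp": [-245,-74,-91],"yaw": 22.5}
    - {"dp": [-245,-74,-91],"yaw": 22.5}

```text
clock: 5.45
eef_pos: [536.8, -128.9, 129.1]
tcp_rot: [-3.141, -0.001, 1.737]
contact_force: [-0.2, 1.2, -0.9]
opening: 0.147
grasp_force: 29.3
```

```bash
python3 - <<'E'
from h import *
go((537.5,-130,130),99.5);s=r.sense();print(s["eef_pos"],s["opening"],s["contact_force"])
R=lambda a,k:cv2.resize(a,None,fx=k,fy=k,interpolation=cv2.INTER_CUBIC)
im=shot("side","s2.png")[:,:,::-1].copy()
u=proj("side",s["eef_pos"]+[0,0,-35.5]);print(u,proj("side",[537.5,-130,75]),proj("side",[537.5,-130,58]))
t=shot("top","t2.png")[:,:,::-1]
C=np.hstack([R(im[270:360,255:345],6),R(t[210:270,350:393],6)[:360,:258].repeat(1,0) if 0 else cv2.copyMakeBorder(R(t[210:270,350:393],6),0,180,0,0,cv2.BORDER_CONSTANT)])
cv2.imwrite("pics/c5.png",np.clip(C.astype(float)*1.6,0,255).astype(np.uint8)); print(C.shape)
E
```

```text
t 5.45 dp [-1.2  0.5 -0.9] yaw 0.03
[ 536.8423509  -128.88719092  129.09796822] 0.14676735365297194 [-0.20431923  1.17014517 -0.88603566]
[[305.86365942 315.87935503]] [[305.96923072 319.40019287]] [[305.67593133 322.23595735]]
(540, 798, 3)
```

View pics/c5.png

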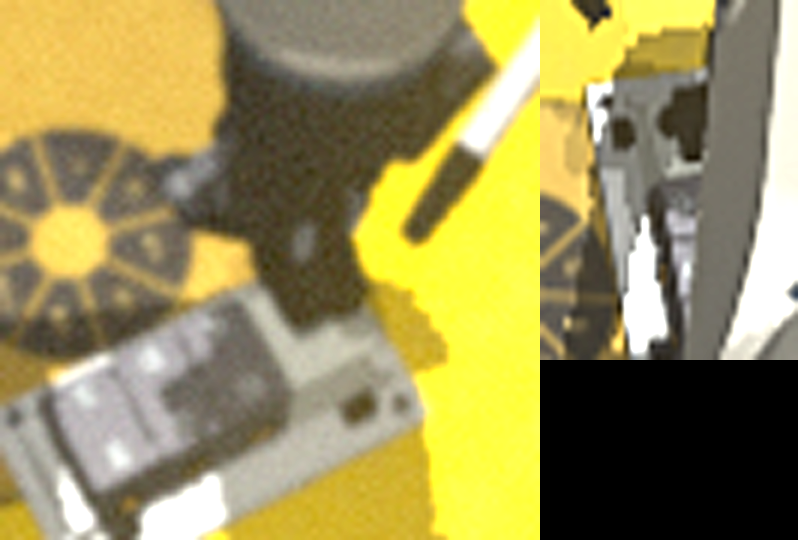

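```bash
python3 - <<'E'
from h import *
s=r.sense();p=s["eef_pos"]+[0,0,-35.5];y=np.radians(9.5);X=np.array([np.cos(y),np.sin(y),0]);Y=np.array([-X[1],X[0],0])
b=np.array([-.37,1.0])
for a,c in((-17,-17),(17,-17),(-17,17)):
    q=proj("side",p+a*X+c*Y)[0]; print(a,c,q+b,"crop",(q+b-[255,270]+.5)*6-.5)
print("J x,y,z",proj("side",p+10*X)-proj("side",p),proj("side",p+10*Y)-proj("side",p),proj("side",p+[0,0,10])-proj("side",p))
im=cv2.imread("pics/s2.png").max(2)
print(im[312:328,296:320])
im=cv2.imread("pics/side0.png").max(2); print(im[312:330,296:316])
E
```

```text
-17 -17 [302.73627061 326.30219839] crop [288.91762363 340.31319035]
17 -17 [315.60764873 319.67552427] crop [366.14589235 300.55314561]
-17 17 [295.50234639 313.99722814] crop [245.51407834 266.48336887]
J x,y,z [[ 3.75917329 -1.9173493 ]] [[-2.13692533 -3.5771207 ]] [[ 0.17727949 -1.74324441]]
[[114  67  46  49  37  47  54  56  69  74  67  57  49  46  56  52  44  61
  115 187 207 216 214 209]
 [114  73  46  45  45  42  46  53  58  65  54  55  50  52  56  51  50  61
   98 168 203 213 209 214]
 [129  81  54  38  51  44  44  49  55  50  49  49  57  46  50  52  53  55
   76 139 190 211 213 213]
 [140 102  60  49  47  50  49  49  51  46  55  55  52  53  52  50  52  54
   66 108 163 198 202 210]
 [132 103  63  49  47  47  51  49  52  51  49  49  53  53  51  53  51  53
   55  77 117 155 173 177]
 [111 100  72  58  47  47  49  53  49  54  55  52  54  55  52  49  54  56
   50  65  86 111 129 135]
 [103 104  97  79  60  48  50  50  49  49  47  54  58  52  56  52  55  55
   59  55  80 101 121 129]
 [105 111 115 102  72  52  45  48  51  47  54  47  55  52  57  52  50  57
   54  68  88 102 121 
[... 1644 characters left out ...]
 221 216
  208 206]
 [132 179 218 225 223 205 153 119 128 150 142 130 127 172 212 221 224 221
  216 205]
 [116 152 199 223 228 218 166 125 108 114 115 103 115 173 215 224 223 223
  218 199]
 [111 129 171 212 225 223 199 139 103 105 108 116 137 187 219 225 222 224
  220 204]
 [116 116 141 200 222 227 216 170 123 122 156 169 185 212 222 226 224 223
  223 221]
 [118 119 129 172 213 227 224 201 178 180 205 220 223 222 224 225 226 225
  224 224]
 [120 122 125 141 189 218 225 223 222 220 225 227 225 225 226 225 223 226
  225 213]
 [119 122 122 121 159 206 223 227 223 224 226 225 225 224 225 225 225 221
  212 180]
 [119 122 120 116 130 179 216 226 226 224 223 224 225 225 222 223 208 193
  167 139]]
```

carry_out:
  targets:
    - {"dp": [0.5,-1.5,6],"yaw": 0}
    - {"dp": [0.5,-1.5,12],"yaw": 0}
    - {"dp": [0.5,-1.5,16],"yaw": 0}
    - {"dp": [0.5,-1.5,18],"yaw": 0}
    - {"dp": [0.5,-1.5,20],"yaw": 0}
    - {"dp": [0.5,-1.5,21.5],"yaw": 0}
    - {"dp": [0.5,-1.5,21.5],"yaw": 0}

```text
clock: 6.42
eef_pos: [535.7, -129.7, 107.5]
tcp_rot: [-3.142, -0.0, 1.736]
contact_force: [-0.3, 0.4, -0.1]
opening: 0.15
grasp_force: 29.3
```

carry_out:
  targets:
    - {"dp": [0,0,1.5],"yaw": 0}
    - {"dp": [0,0,3],"yaw": 0}
    - {"dp": [0,0,4],"yaw": 0}
    - {"dp": [0,0,4],"yaw": 0}

```text
clock: 6.92
eef_pos: [535.6, -129.6, 103.5]
tcp_rot: [-3.141, -0.0, 1.736]
contact_force: [-0.1, -0.4, -1.7]
opening: 0.147
grasp_force: 29.3
```

carry_out:
  targets:
    - {"dp": [0,0,2],"yaw": 0}
    - {"dp": [0,0,4],"yaw": 0}
    - {"dp": [0,0,6],"yaw": 0}
    - {"dp": [0,0,8],"yaw": 0}
    - {"dp": [0,0,8],"yaw": 0}

```text
clock: 7.55
eef_pos: [535.5, -129.6, 95.4]
tcp_rot: [-3.141, -0.0, 1.736]
contact_force: [0.9, -0.2, -1.5]
opening: 0.148
grasp_force: 29.3
```

carry_out:
  targets:
    - {"dp": [0,0,1],"yaw": 0}
    - {"dp": [0,0,1],"yaw": 0}
    - {"dp": [0,0,1],"yaw": 0}
    - {"dp": [0,0,1],"yaw": 0}
    - {"dp": [0,0,-10],"yaw": 0}
    - {"dp": [0,0,-30],"yaw": 0}
    - {"dp": [0,0,-60],"yaw": 0}
    - {"dp": [0,0,-90],"yaw": 0}
    - {"dp": [0,0,-90],"yaw": 0}
  fingers: 0.3

```text
clock: 8.68
eef_pos: [537.4, -130.1, 188.6]
tcp_rot: [3.137, 0.002, 1.736]
contact_force: [0.2, -0.2, 0.0]
opening: 0.653
grasp_force: 0.0
```

```bash
python3 - <<'E'
from h import *
go((480.5,-139.8,180),189.5);s=r.sense();print(s["eef_pos"],s["opening"],s["contact_force"],s["qpos"])
R=lambda a,k:cv2.resize(a,None,fx=k,fy=k,interpolation=cv2.INTER_CUBIC)
im=shot("side","s3.png")[:,:,::-1]
cv2.imwrite("pics/c6.png",np.clip(R(im[280:370,235:335],6).astype(float)*1.6,0,255).astype(np.uint8))
E
```

```text
t 8.68 dp [ -0.2 -57.8   8.6] yaw -90.04
[ 537.43170212 -130.07688118  188.6280095 ] 0.6532385377052904 [ 0.18865242 -0.21625969  0.01471597] [-2.40189173e-01  2.69839679e-01  1.82181747e+00  1.59584954e-05
  1.04470090e+00 -4.05239704e-01]
```

View pics/c6.png

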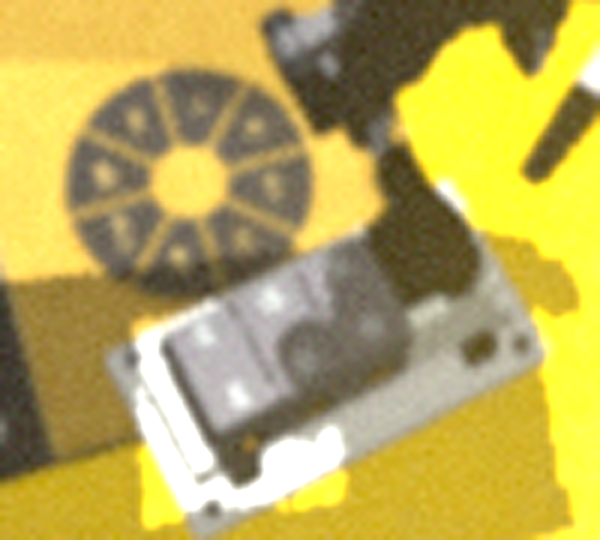

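The handle sits on the shaft end with its bar crosswise. Its hub's near corner is at about side (304,331), which matches a seated hub. Next I grip the body.

carry_out:
  targets:
    - {"dp": [0,-8,0],"yaw": 9}
    - {"dp": [0,-15,0],"yaw": 18}
    - {"dp": [0,-22,0],"yaw": 27}
    - {"dp": [0,-30,0],"yaw": 36}
    - {"dp": [0,-38,0],"yaw": 45}
    - {"dp": [0,-45,0],"yaw": 54}
    - {"dp": [0,-52,0],"yaw": 63}
    - {"dp": [0,-58,0],"yaw": 72}
    - {"dp": [0,-58,0],"yaw": 81}
    - {"dp": [0,-58,0],"yaw": 90}
    - {"dp": [0,-58,0],"yaw": 90}
    - {"dp": [0,-58,0],"yaw": 90}
  fingers: 1

```text
clock: 10.22
eef_pos: [478.1, -139.1, 185.1]
tcp_rot: [-3.141, 0.001, 0.169]
contact_force: [0.5, 0.6, 0.4]
opening: 1.0
grasp_force: 0.0
```

```bash
python3 - <<'E'
from h import *
go((480.2,-139.5,30),9.5);s=r.sense();print(s["eef_pos"],s["opening"],s["tcp_rot"])
E
```

```text
t 10.22 dp [  2.    0.8 155.1] yaw 0.15
[ 478.13667972 -139.07199935  185.06780747] 0.9996121053552881 [-3.14117361e+00  8.59342740e-04  1.68505235e-01]
```

carry_out:
  targets:
    - {"dp": [1,0.5,20],"yaw": 0}
    - {"dp": [1,0.5,50],"yaw": 0}
    - {"dp": [1,0.5,75],"yaw": 0}
    - {"dp": [1,0.5,95],"yaw": 0}
    - {"dp": [1,0.5,110],"yaw": 0}
    - {"dp": [1,0.5,125],"yaw": 0}
    - {"dp": [1,0.5,138],"yaw": 0}
    - {"dp": [1,0.5,148],"yaw": 0}
    - {"dp": [1,0.5,155],"yaw": 0}
    - {"dp": [1,0.5,155],"yaw": 0}

```text
clock: 11.48
eef_pos: [479.4, -139.5, 30.2]
tcp_rot: [-3.141, 0.001, 0.165]
contact_force: [-0.1, -0.4, -0.7]
opening: 1.002
grasp_force: 0.0
```

carry_out:
  targets:
    - {"dp": [0,0,0],"yaw": 0}
    - {"dp": [0,0,0],"yaw": 0}
    - {"dp": [0,0,0],"yaw": 0}
    - {"dp": [0,0,0],"yaw": 0}
    - {"dp": [0,0,0],"yaw": 0}
    - {"dp": [0,0,0],"yaw": 0}
    - {"dp": [0,0,0],"yaw": 0}
  fingers: -1
  grip_force: 60

```text
clock: 12.35
eef_pos: [479.9, -139.7, 31.3]
tcp_rot: [3.141, -0.001, 0.165]
contact_force: [-0.8, 0.4, 5.8]
opening: 0.519
grasp_force: 61.5
```

carry_out:
  targets:
    - {"dp": [0,0,-4],"yaw": 0}
    - {"dp": [0,0,-12],"yaw": 0}
    - {"dp": [0,0,-24],"yaw": 0}
    - {"dp": [0,0,-40],"yaw": 0}
    - {"dp": [0,0,-60],"yaw": 0}
    - {"dp": [0,0,-85],"yaw": 0}
    - {"dp": [0,0,-110],"yaw": 0}
    - {"dp": [0,0,-135],"yaw": 0}
    - {"dp": [0,0,-152],"yaw": 0}
    - {"dp": [0,0,-160],"yaw": 0}
    - {"dp": [0,0,-160],"yaw": 0}
    - {"dp": [0,0,-160],"yaw": 0}
  grip_force: 80

```text
clock: 13.85
eef_pos: [479.0, -139.4, 190.0]
tcp_rot: [-3.141, 0.001, 0.165]
contact_force: [0.3, -0.5, -3.9]
opening: 0.513
grasp_force: 82.0
```

```bash
python3 - <<'E'
from h import *
go((480,152.4,192.3),-10.4);s=r.sense();print(s["eef_pos"],s["opening"],s["tcp_rot"],s["contact_force"],s["wrist_torque"])
E
```

```text
t 13.85 dp [  48.9 -287.6   -2.3] yaw 19.85
[ 479.02470983 -139.35413466  189.98218832] 0.5134678677893808 [-3.14109146e+00  1.01578747e-03  1.65011139e-01] [ 0.26243326 -0.46713093 -3.91984358] [-0.03915987  0.09688611 -0.03273784]
```

carry_out:
  targets:
    - {"dp": [2,-14,0],"yaw": 1}
    - {"dp": [7,-42,0],"yaw": 3}
    - {"dp": [13,-75,0],"yaw": 5}
    - {"dp": [19,-110,0],"yaw": 8}
    - {"dp": [25,-145,0],"yaw": 10}
    - {"dp": [31,-180,-1],"yaw": 12}
    - {"dp": [37,-215,-2],"yaw": 15}
    - {"dp": [42,-245,-2],"yaw": 17}
    - {"dp": [46,-268,-2],"yaw": 19}
    - {"dp": [48,-282,-2],"yaw": 19.9}
    - {"dp": [49,-288,-2],"yaw": 19.9}
    - {"dp": [49,-288,-2],"yaw": 19.9}

```text
clock: 15.35
eef_pos: [480.3, 152.6, 192.1]
tcp_rot: [3.141, 0.001, -0.181]
contact_force: [-0.7, -0.2, -4.7]
opening: 0.513
grasp_force: 82.2
```

```bash
python3 - <<'E'
from h import *
go((509.6,147,192.3),-10.4);s=r.sense();print(s["eef_pos"],s["opening"],s["tcp_rot"],s["contact_force"])
R=lambda a,k:cv2.resize(a,None,fx=k,fy=k,interpolation=cv2.INTER_CUBIC)
im=shot("side","s4.png")[:,:,::-1];shot("top","t4.png");t=cv2.imread("pics/t4.png")
C=np.zeros((600,800,3),np.uint8); a=R(im[150:235,250:375],6); C[:510,:750]=a
C=np.clip(C.astype(float)*1.6,0,255).astype(np.uint8)
cv2.imwrite("pics/c7.png",C)
E
```

```text
t 15.35 dp [29.8  0.2 -0.2] yaw 0.01
[480.29047269 152.57715349 192.08491895] 0.513272199945097 [ 3.14106092e+00  8.00210961e-04 -1.81402299e-01] [-0.65341464 -0.19708187 -4.69604283]
```

View pics/c7.png

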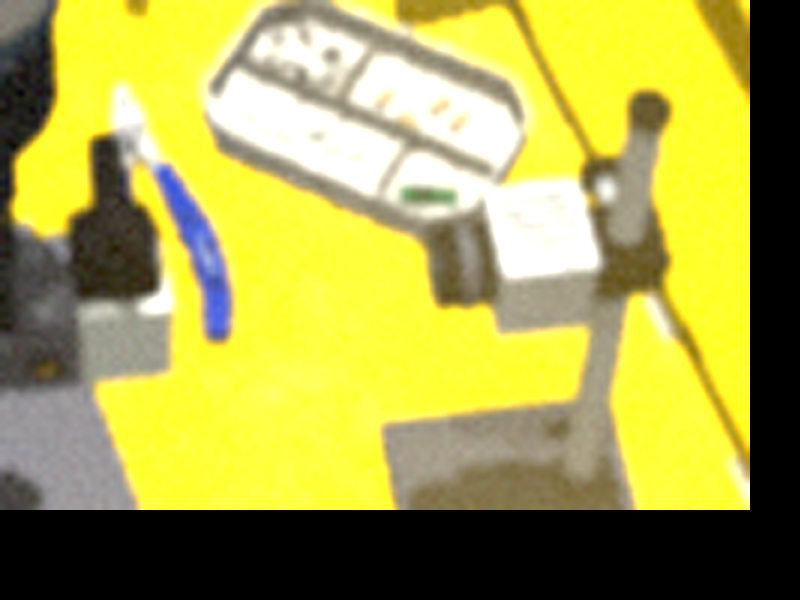

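```bash
python3 - <<'E'
from h import *
np.set_printoptions(precision=2,suppress=True)
s=r.sense();p=s["eef_pos"];y=s["tcp_rot"][2];X=np.array([np.cos(y),np.sin(y),0]);Y=np.array([-X[1],X[0],0]);Z=np.array([0,0,1.])
E=p+77.2*X+2.7*Z; c2p=lambda u:np.array([(u[0]+.5)/6-.5+250,(u[1]+.5)/6-.5+150])
mt,mb=c2p((170,308)),c2p((170,371)); pt,pb=[proj("side",E-23*Y+k*Z)[0] for k in(24,-24)]
print("bias",mt-pt,mb-pb); b=((mt-pt)+(mb-pb))/2
c=np.array([713.4,109.6,0]);a=np.radians(-10.4);ax=np.array([np.cos(a),np.sin(a),0]);n=np.array([-ax[1],ax[0],0])
def plane(u,off,bias):
    o,d=ray("side",u-bias); q=o+d*(((c+off*n-o)@n)/(d@n)); return q,(q-c)@ax
for nm,u,off in(("lens",(438,268),0),("box top",(496,278),-21.5),("box bot",(499,331),-21.5),("box mid",(497.5,304.5),-21.5),("base near front",(398,510),0)):
    print(nm,plane(c2p(u),off,b),plane(c2p(u),off,0*b)[0])
im=cv2.imread("pics/s4.png"); print(im[180:206,318:342].max(2)); print(im[180:206,318:342,0])
E
```

```text
bias [-0.56  0.17] [-0.6  -0.71]
lens (array([668.45, 117.85, 190.09]), np.float64(-45.695986442448756)) [666.95 118.13 191.52]
box top (array([682.51,  93.41, 209.  ]), np.float64(-27.45600633911148)) [681.01  93.69 210.43]
box bot (array([686.9 ,  92.61, 170.95]), np.float64(-23.000265727463077)) [685.35  92.89 172.45]
box mid (array([684.68,  93.01, 190.21]), np.float64(-25.255559772166105)) [683.15  93.29 191.67]
base near front (array([662.78, 118.89,   3.04]), np.float64(-51.46576492566065)) [661.1  119.2    4.86]
[[163 158 167 165 169 175 176 176 180 188 188 181 172 163 139 136 166 209
  227 226 226 227 223 213]
 [117 108 111 111 128 135 143 148 164 186 190 187 178 178 169 174 193 203
  211 211 212 206 202 194]
 [ 95  85  79  81  97 103 106 117 154 184 187 173 168 188 198 187 181 183
  189 179 179 173 166 157]
 [102  95  98  98 102 107 108 120 153 182 184 153 136 179 196 174 162 169
  165 165 164 160 163 161]
 [128 130 134 142 147 149 142 137 149 161 149 125 117 171 198 179 167 176
  175 170 171 171 170 170]
 [135 137 152 161 162 163 149 135 126 123 108  96 109 157 195 178 163
[... 3979 characters left out ...]
38  37  45  46  36  25  27  26  44  51  49  34  37  56  72  84  87
   86  92  86  86  86  84]
 [ 38  37  38  48  39  33  29  27  30  38  43  40  33  40  64  78  91  88
   85  85  89  87  84  87]
 [ 34  39  41  39  37  28  19  32  32  38  34  36  31  48  70  84  86  88
   90  89  85  91  83  86]
 [ 36  38  37  36  27  31  25  28  37  35  33  39  38  45  72  82  90  85
   86  85  86  89  83  82]
 [ 37  35  41  38  30  26  35  39  31  31  41  38  34  50  68  83  87  89
   85  83  83  83  85  80]
 [ 36  29  36  37  34  31  35  30  37  36  38  34  35  47  66  85  88  87
   87  84  85  84  79  78]
 [ 36  33  39  37  33  31  34  37  32  41  34  34  30  36  63  76  75  75
   73  68  71  70  69  66]]
```

The handle is still fully on. The switch end's near bottom corner is at side (278,211) and the lens front at (322.6,194). That puts the lens axis at about z 190.5. I'll move to the final spot, then check both views.

carry_out:
  targets:
    - {"dp": [4,0,1],"yaw": 0}
    - {"dp": [10,0,2],"yaw": 0}
    - {"dp": [17,0,3],"yaw": 0}
    - {"dp": [23,0,4],"yaw": 0}
    - {"dp": [28,0,4.2],"yaw": 0}
    - {"dp": [30,0,4.2],"yaw": 0}
    - {"dp": [30,0,4.2],"yaw": 0}
    - {"dp": [30,0,4.2],"yaw": 0}

```text
clock: 16.45
eef_pos: [509.9, 147.2, 188.4]
tcp_rot: [3.142, 0.0, -0.182]
contact_force: [-0.3, -0.2, -2.9]
opening: 0.512
grasp_force: 82.2
```

```bash
python3 - <<'E'
from h import *
s=r.sense();print(s["eef_pos"],s["tcp_rot"])
R=lambda a,k:cv2.resize(a,None,fx=k,fy=k,interpolation=cv2.INTER_CUBIC)
a=shot("side","s5.png")[:,:,::-1];t=shot("top","t5.png")[:,:,::-1]
C=np.zeros((600,800,3),np.uint8); C[:420,:408]=R(a[160:230,268:336],6); C[:600,410:800]=R(t[128:228,260:325],6)
cv2.imwrite("pics/c8.png",np.clip(C.astype(float)*1.6,0,255).astype(np.uint8))
E
```

```text
[509.88028011 147.21856864 188.36867225] [ 3.14157995e+00  1.30824538e-04 -1.82211229e-01]
```

View pics/c8.png

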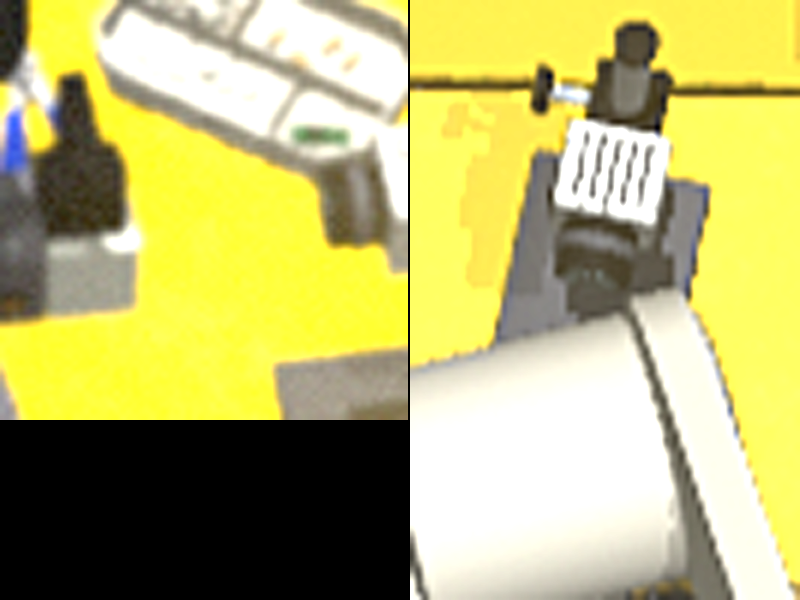

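```bash
python3 - <<'E'
from h import *
np.set_printoptions(precision=2,suppress=True)
s=r.sense();p=s["eef_pos"];y=s["tcp_rot"][2];X=np.array([np.cos(y),np.sin(y),0]);Y=np.array([-X[1],X[0],0]);Z=np.array([0,0,1.])
E=p+77.2*X+2.7*Z; print("E",E); c2=lambda u:np.array([(u[0]+.5)/6-.5+268,(u[1]+.5)/6-.5+160])
b=c2((135.5,272.5))-proj("side",E-23*Y)[0]; print("bias",b)
L=c2((330,207))-b; P=lambda q:proj("side",q)[0]
print("lens meas",L,"expected",P(E+80*X),"J",P(E+90*X)-P(E+80*X),P(E+80*X+10*Y)-P(E+80*X),P(E+80*X+10*Z)-P(E+80*X))
# stand base corners, corrected by bias vs each view, near z=12
t=cv2.imread("pics/top0.png"); 
for n in("top","side"): print(n,[onz(n,proj(n,[714,109.6,12])[0]-(b if n=="side" else 0),12)])
# TCP-known switch corner z & head centre in top: head top centre px
hc=np.array([(np.mean([118,283,255,92])+.5)/10-.5+275,(np.mean([200,228,375,345])+.5)/10-.5+128])
h=onz("top",hc,210); c=np.array([713.4,109.6,0]);a=np.radians(-10.4);ax=np.array([np.cos(a),np.sin(a),0]);n=np.array([-ax[1],ax[0],0])
print("head plan",h,"along",(h-c)@ax,"off axis",(h-c)@n, "E off",(E-c)@n,(E-c)@ax)
E
```

```text
E [585.83 133.23 191.11]
bias [-0.57 -0.83]
lens meas [323.15 194.91] expected [321.55 194.42] J [ 4.01 -0.46] [-0.75 -3.25] [ 0.27 -2.41]
top [array([714. , 109.6,  12. ])]
side [array([714.47, 106.62,  12.  ])]
head plan [708.39 114.25 210.  ] along -5.7679863893716865 off axis 3.6694083141578706 E off 0.2109831418303918 -129.7428757920635
```

carry_out:
  targets:
    - {"dp": [1,-0.4,0.2],"yaw": 0}
    - {"dp": [2,-0.8,0.3],"yaw": 0}
    - {"dp": [2,-0.8,0.3],"yaw": 0}
    - {"dp": [2,-0.8,0.3],"yaw": 0}
    - {"dp": [2,-0.8,0.3],"yaw": 0}
    - {"dp": [2,-0.8,0.3],"yaw": 0}

```text
clock: 17.3
eef_pos: [512.2, 147.6, 188.1]
tcp_rot: [-3.142, -0.0, -0.182]
contact_force: [1.5, 0.9, -3.3]
opening: 0.515
grasp_force: 82.2
```

```bash
python3 -c "
from h import *
print(r.sense()['eef_pos'],r.sense()['grasp_force']); print(r.sign_off())"
```

```text
[512.15642754 147.60737931 188.07591216] 82.24217534065247
the job is handed in; nothing more can be done
None
```

I handed the job in at 17.3 s: the handle is on the shaft, crosswise and let go, and the arm is holding the switch in front of the lens, level and square to it by the tool pose. The distance to the lens and the centring are my estimates from the side camera, good to a few mm, because the arm blocked the top view; sign-off returned no verdict.

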